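# Start a drying run on the four-key console

## Robot

A 6-joint arm with a two-finger parallel gripper is mounted at the origin on a cart in front of the work surface, level with it; the furniture and walls round the work are solid. World frame = base frame: x ahead of the robot, y to its left, z up, the work surface at z = 0. Lengths are in m, angles in rad, forces in N, time in s.
With the tool pointing down it reaches from about 0.3 to 0.775 m from the base axis. Payload 14.6 kg.
Tool frame: the origin (TCP) lies between the finger pads; the fingertips stand ctrl.tip_extent ahead of it and the grasp point (between the pads) lies 3 mm ahead of it (ctrl.tip_extent is the distance from the TCP to the fingertips, in m); z points along the fingers, y is the line along which they close (so a half turn about z gives the same grasp; the last joint's range is limited). The gripper opens to 94 mm and grips with 3 to 60 N. Pads are 16 mm wide; open, the fingers measure 119 mm over their backs; the gripper's body (75 mm by 177 mm) begins 78 mm behind the grasp point.
Start: joints at [-1.204, 0.3, 1.521, -0, 1.321, -0.067], TCP at [0.231, -0.499, 0.227] pointing down, gripper open.
Joint ranges: [-3.03, 3.03], [-0.79, 2.21], [0.23, 2.52], [-1.04, 4.18], [0, 3.07], [-2.55, 2.55]. Speed limits (rad/s): [2.22, 2.22, 2.57, 3.14, 3.14, 3.14].

## Interface

Orientations are given as [roll, pitch, yaw] about the fixed x, y, z axes, in that order (R = Rz(yaw) Ry(pitch) Rx(roll)).
In Python, from station import ctrl, optics gives the robot as it stands (ctrl), with the cameras (optics).
- The arm moves only by the tool shift_gripper, called after "Request:" as name(argument=value, ...) on one line, values as JSON. Schema: {"type":"object","properties":{"steps":{"type":"array","items":{"type":"object","properties":{"tx":{"type":"number"},"ty":{"type":"number"},"tz":{"type":"number"},"rx":{"type":"number"},"ry":{"type":"number"},"rz":{"type":"number"}},"additionalProperties":false},"minItems":1,"maxItems":10},"jaw":{"type":"number"},"squeeze":{"type":"number"},"only":{"type":"string"},"quiet":{"type":"boolean"},"lines":{"type":"string"}},"required":["steps"],"additionalProperties":false}. steps is a list of rows, 1 to 10 of them, each an object with the fields tx, ty, tz (the shift in shares of 0.3 m (1.0 is 0.3 m)), rx, ry, rz (a rotation vector in parts of the range, where 1.0 means pi rad); a field left out counts as zero; each row shifts and turns the commanded pose from where the row before left it, along the tool's axes as they then stand; what a row does not reach is not made up. A row lasts 1/10 s, in which the tool goes at most 0.05 m and 0.15 rad, less where a joint would pass 70% of its speed; a pose out of reach is approached as far as the arm can. jaw is the finger opening in m, set as the call begins (left out keeps the last). The fingers move at their own pace and stop on an object; squeeze is the grip in N (left out, the last holds). Time passes only in rows, so rows that do not move let the fingers close. The tool returns the time, the measured TCP pose, the force, the opening and the grip force at its end. only (a regular expression) keeps the lines of the reply that match it, lines (a string "A,B") keeps lines A to B, and quiet returns only ok. Shift and turn numbers lie between -1 and 1, and a call with a number outside is refused. Input that does not fit is refused with a message, and nothing moves.
- ctrl.get_obs(): the state, without advancing time (a new reading comes with each control period).
- optics.camera(name): name is "scene" or "top" or "wrist"; returns a dict with "pixels" (384x512x3 uint8, blue, green, red), "fx", "fy", "cx", "cy" (pixels), "extrinsics" (4x4, takes a point from camera to world coordinates). Camera axes: x right, y up, looking along -z (the intrinsics and any distortion apply to the point x, -y, -z); pixel columns grow to the right and rows downward; lengths in m; the calibration is good to about 2 mm. The wrist camera is an equidistant fisheye: a pixel r from the principal point sees the ray r / f radians off the axis. A picture is of the moment at which its call begins. There is no depth.
- ctrl.hand_in(): hands the job in; it is judged then, once.
The state is a dict: "time_s": time; "qpos": joint angles; "joint_vel": joint speeds; "tau": joint torques, N m; "ee_pos": TCP position; "eef_rot": TCP orientation; "force": force on the tool from outside, world axes, zero at the start; "moment": the same for the moment, N m; "grip_width": finger opening in m; "grip_force": force on a finger pad.
Only numpy, scipy, OpenCV 4.12 (cv2) and the standard library are available. Lean on these libraries where they do the work, as an engineer would, in place of code of your own. Each camera call takes 0.05 s, during which the arm holds its last target. There are 200 camera calls.

## Task

Start the drying run on the grey four-key console: press the large round key, then the square key, then the long bar key, each all the way down. Press one key at a time, let each come back up before the next, and never press the small round key.

Things in the scene. Friction and masses are not known exactly. Their poses are not given: they have to be found in the camera images.
- round_key: Large round black key, a disc 32 mm across. Origin: centre of its top face, 48 mm above the worktop when up; z up, x towards the console's blank display (away from the robot, +-0.35 rad). Spring: 1.5 N to start, 4 N fully down, 7 mm straight down to a hard stop; springs back. The four keys sit 70 mm apart, 2 by 2, on a fixed grey console; which sits where varies.
- square_key: Square black key, 30 x 30 mm. Origin: centre of its top face, 48 mm above the worktop when up; z up, x towards the console's blank display (away from the robot, +-0.35 rad). Same spring, 7 mm stroke and 4 N as the large round key. Every key stands 13 mm proud of the flat 54 mm aluminium plate round it, 6 mm when fully down.
- bar_key: Long black bar key, 44 mm along its y by 14 mm along its x. Origin: centre of its top face, 48 mm above the worktop when up; z up, x towards the console's blank display (away from the robot, +-0.35 rad). Same spring, 7 mm stroke and 4 N as the large round key.
- small_key: Small round black key, a disc only 16 mm across, not to be pressed. Origin: centre of its top face, 48 mm above the worktop when up; z up, x towards the console's blank display (away from the robot, +-0.35 rad). Same spring, 7 mm stroke and 4 N as the large round key.

How it is judged:
On the way, in this order (a step that is already met when the one before it is completed fails the run):
1. the large round key is pressed down at least 5 mm, the other keys up (distance of round_key from where it was at the start of the episode above 0.005 m and distance of each of square_key, bar_key, small_key from where it was at the start of the episode below 0.002 m), for 0.05 s.
2. the large round key is let up again, all keys up (distance of each of round_key, square_key, bar_key, small_key from where it was at the start of the episode below 0.002 m), for 0.05 s.
3. the square key is pressed down at least 5 mm, the other keys up (distance of square_key from where it was at the start of the episode above 0.005 m and distance of each of round_key, bar_key, small_key from where it was at the start of the episode below 0.002 m), for 0.05 s.
4. the square key is let up again, all keys up (all of step 2), for 0.05 s.
5. the long bar key is pressed down at least 5 mm, the other keys up (distance of bar_key from where it was at the start of the episode above 0.005 m and distance of each of round_key, square_key, small_key from where it was at the start of the episode below 0.002 m), for 0.05 s.
At the end, for the whole second after the job is handed in: all four keys are up again (within 2 mm of where they stood) (all of step 4); the robot touches nothing.
It fails at once if the small round key is pressed (3 mm or more) (distance of small_key from where it was at the start of the episode above 0.003 m).
It fails at once if two keys are down (3 mm or more) at once (distance of each of round_key, square_key from where it was at the start of the episode above 0.003 m or distance of each of round_key, bar_key from where it was at the start of the episode above 0.003 m or distance of each of round_key, small_key from where it was at the start of the episode above 0.003 m or distance of each of square_key, bar_key from where it was at the start of the episode above 0.003 m or distance of each of square_key, small_key from where it was at the start of the episode above 0.003 m or distance of each of bar_key, small_key from where it was at the start of the episode above 0.003 m).
It also fails if it takes over 34 s, if anything falls off the work surface, if the arm or the gripper's body presses on something with over 40 N, if the wrist force passes 120 N, or if a joint passes its speed limit or range.

## Working session

There is one attempt and no reset: what is moved stays moved. The work goes in short steps, Python scripts to look and compute and a tool call to move; the robot and the scene stay as the last step left them, time stands still between calls to the robot, and variables do not carry over. Pictures are saved under pics/ and viewed, at most 10 in all, crops included, and the job is handed in when it is done.

```bash
mkdir -p pics; ls; python3 - <<'E'
from station import ctrl, optics
import cv2
for n in("top","scene"):
    c=optics.camera(n); cv2.imwrite(f"pics/{n}1.png",c["pixels"]); print(n,c["fx"],c["fy"],c["cx"],c["cy"],c["extrinsics"],[k for k in c])
print(ctrl.get_obs(),ctrl.tip_extent)
E
```

```text
pics
station.py
top 357.189658496996 357.189658496996 254.15055222157935 186.6818157516723 [[ 0.02423077  0.99395505 -0.10708045  0.43055118]
 [-0.99969186  0.02466846  0.00276457 -0.07792591]
 [ 0.00538937  0.10698047  0.99424652  0.92641729]
 [ 0.          0.          0.          1.        ]] ['pixels', 'fx', 'fy', 'cx', 'cy', 'extrinsics']
scene 402.5455260121214 402.5455260121214 250.83273576373833 191.42863725302556 [[-0.75862909  0.31198636 -0.57196714  0.02916034]
 [-0.65136377 -0.38257949  0.65525428  0.4954294 ]
 [-0.0143925   0.86965363  0.49345254  0.51617708]
 [ 0.          0.          0.          1.        ]] ['pixels', 'fx', 'fy', 'cx', 'cy', 'extrinsics']
{'time_s': 0.1, 'qpos': array([-1.20357868e+00,  3.00405729e-01,  1.52153265e+00,  2.14409934e-05,
        1.32069985e+00, -6.66000906e-02]), 'joint_vel': array([-0.00071056, -0.00132827, -0.00165865, -0.00051082,  0.00105278,
       -0.00149397]), 'tau': array([ 1.57073580e-03, -5.32644439e+01, -3.53282869e+01,  7.10314955e-02,
        2.34601612e-02, -8.03505964e-05]), 'ee_pos': array([ 0.23110928, -0.49884697,  0.22694266]), 'eef_rot': array([-3.14055078e+00, -9.03061238e-05,  4.33812377e-01]), 'force': array([-0.3708595 , -0.04560762, -0.24768784]), 'moment': array([-0.04234536,  0.01690587,  0.01576381]), 'grip_force': 0.0, 'grip_width': 0.09375221961640136} 0.022
```

View pics/top1.png

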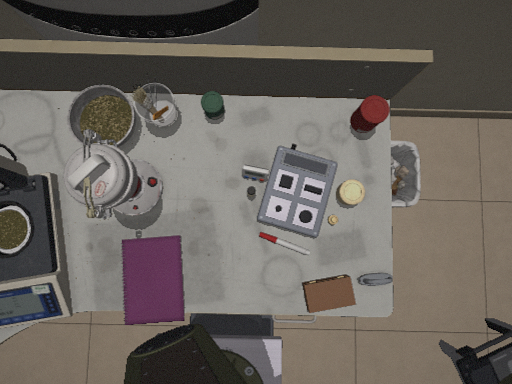

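The console is at about pixel (300,190): square (287,182), bar (313,189), small (279,208), large round (306,216). I'll enlarge it to read these more accurately.

```bash
python3 - <<'E'
import cv2
a=cv2.imread("pics/top1.png")[140:245,240:370]
cv2.imwrite("pics/topc.png",cv2.resize(a,None,fx=5,fy=5,interpolation=cv2.INTER_CUBIC))
E
```

```text
(no output)
```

View pics/topc.png

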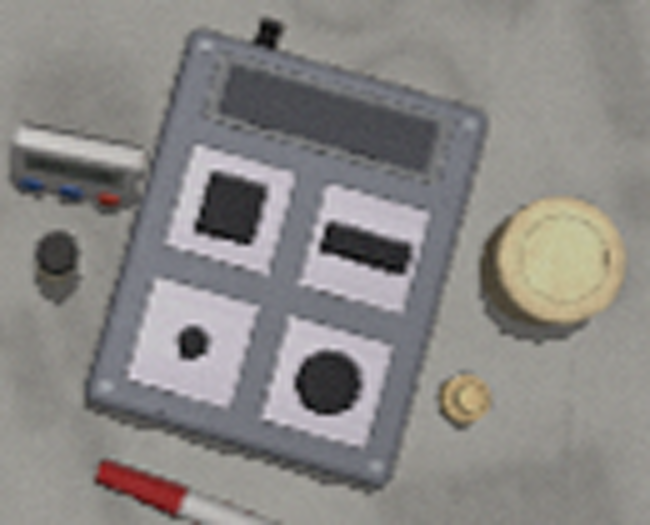

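View pics/scene1.png

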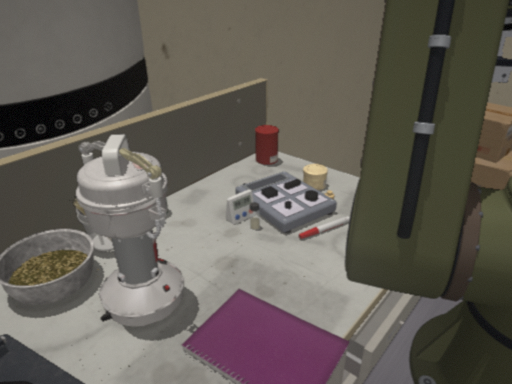

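Key centres in the crop: square (232,207), bar (367,248), small (193,342), large round (328,382). A white timer, a small cork and a candle stand close by, all low.

```bash
cat > h.py <<'E'
import numpy as np
from station import ctrl, optics
from scipy.spatial.transform import Rotation as Ro
def pos(cam,u,v,z):
    d=np.array([(u-cam["cx"])/cam["fx"],-(v-cam["cy"])/cam["fy"],-1]); T=np.array(cam["extrinsics"])
    w=T[:3,:3]@d; return T[:3,3]+w*(z-T[2,3])/w[2]
def to(p,yaw=None):
    o=ctrl.get_obs(); R=Ro.from_euler("xyz",o["eef_rot"])
    print("t",o["time_s"],"tool shift",R.inv().apply(np.array(p)-o["ee_pos"]).round(4))
    if yaw is not None: print("rotvec",(R.inv()*Ro.from_euler("xyz",[np.pi,0,yaw])).as_rotvec().round(4))
E
python3 - <<'E'
from h import *
c=optics.camera("top"); P={}
for k,(u,v) in dict(sq=(232,207),bar=(367,248),sm=(193,342),rd=(328,382)).items():
    P[k]=pos(c,240+(u+.5)/5-.5,140+(v+.5)/5-.5,.048); print(k,P[k].round(4))
n=lambda a,b:(np.linalg.norm(P[a]-P[b]).round(4),np.arctan2(*(P[b]-P[a])[1::-1]).round(3))
print(n("sm","sq"),n("rd","bar"),n("bar","sq"),n("rd","sm"))
to([*P["rd"][:2],.12],-.3)
to([*P["rd"][:2],.12],-.3+np.pi/2)
E
```

```text
sq [ 0.5413 -0.159   0.048 ]
bar [ 0.5225 -0.2261  0.048 ]
sm [ 0.4739 -0.1408  0.048 ]
rd [ 0.4559 -0.2073  0.048 ]
(np.float64(0.0698), np.float64(-0.264)) (np.float64(0.0692), np.float64(-0.274)) (np.float64(0.0697), np.float64(1.298)) (np.float64(0.069), np.float64(1.307))
t 0.15 tool shift [ 0.3265 -0.17    0.1072]
rotvec [-8.000e-04  3.000e-04  7.338e-01]
t 0.15 tool shift [ 0.3265 -0.17    0.1072]
rotvec [-7.00e-04 -4.00e-04 -8.37e-01]
```

Units first: shifts go in shares of 0.3 m and turns go in shares of pi rad. So 0.046 m / 0.3 = 0.1533, 0.04 m / 0.3 = 0.1333.

Request:
shift_gripper(steps=[{"tx": 0.1333,"ty": -0.07},{"tx": 0.1333,"ty": -0.07},{"tx": 0.1333,"ty": -0.07},{"tx": 0.1333,"ty": -0.07},{"tx": 0.1333,"ty": -0.07},{"tx": 0.1333,"ty": -0.07},{"tx": 0.1333,"ty": -0.07},{"tx": 0.1533,"ty": -0.0767}], jaw=0)

```text
time_s: 0.95
ee_pos: [0.4553, -0.2074, 0.2275]
eef_rot: [3.141, 0.0, 0.433]
force: [1.1, -1.2, 1.0]
grip_width: 0.0336
grip_force: 0.0
```

Request:
shift_gripper(steps=[{"tz": 0.0333,"rz": 0.0318},{"tz": 0.0667,"rz": 0.0318},{"tz": 0.0667,"rz": 0.0318},{"tz": 0.0667,"rz": 0.0318},{"tz": 0.0667,"rz": 0.0318},{"tz": 0.0333,"rz": 0.0318},{"tz": 0.0233,"rz": 0.0331},{},{}])

```text
time_s: 1.85
ee_pos: [0.4547, -0.2089, 0.1206]
eef_rot: [-3.142, 0.0, -0.267]
force: [0.4, -0.2, -0.3]
grip_width: 0.0005
grip_force: 0.0
```

```bash
python3 - <<'E'
from h import *
import cv2
c=optics.camera("wrist"); cv2.imwrite("pics/w1.png",c["pixels"]); cv2.imwrite("pics/t2.png",cv2.resize(optics.camera("top")["pixels"][130:250,230:370],None,fx=5,fy=5,interpolation=cv2.INTER_CUBIC))
print(ctrl.get_obs()["ee_pos"]); to([.4559,-.2073,.08],-.27)
# predicted wrist pixels of the keys
T=np.array(c["extrinsics"])
for k,p in dict(sq=(.5413,-.159),bar=(.5225,-.2261),sm=(.4739,-.1408),rd=(.4559,-.2073)).items():
    q=T[:3,:3].T@(np.array([*p,.048])-T[:3,3]); x,y,z=q[0],-q[1],-q[2]; r=np.hypot(x,y); s=np.arctan2(r,z)/r
    print(k,c["cx"]+c["fx"]*s*x,c["cy"]+c["fy"]*s*y)
E
```

```text
[ 0.4548157  -0.20896771  0.12092814]
t 1.95 tool shift [ 0.0006 -0.0019  0.0409]
rotvec [ 0.0001 -0.0007  0.0022]
sq 170.52492457344954 121.13856127178845
bar 258.7832802410257 119.43964389953697
sm 175.33009429173666 206.20056423585092
rd 258.2093508288934 206.38292345241223
```

View pics/w1.png

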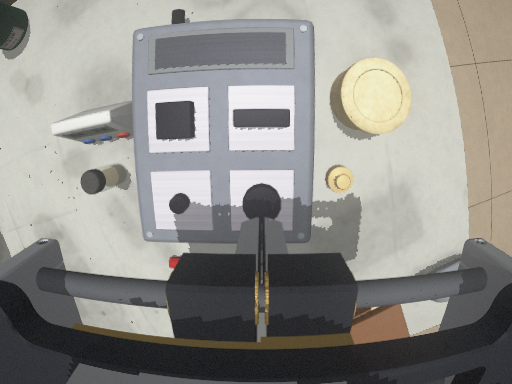

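The wrist picture shows round (261,203), bar (261,118), square (175,119) and small (179,203). That agrees with the prediction to about 2 mm, so I'll press the round key.

Scaled: 0.02 m / 0.3 = 0.0667, 0.002 m / 0.3 = 0.0067.

Request:
shift_gripper(steps=[{"tx": 0.0033,"tz": 0.0667},{"tx": 0.0033,"tz": 0.0667},{"tz": 0.02},{"tz": 0.0133},{"tz": 0.0133},{"tz": 0.0067},{"tz": 0.0033},{},{},{}])

```text
time_s: 2.95
ee_pos: [0.4568, -0.2096, 0.0638]
eef_rot: [3.141, -0.001, -0.27]
force: [0.7, 0.6, 3.1]
grip_width: 0.0004
grip_force: 1.8
```

Scaled: 0.001 m / 0.3 = 0.0033, 0.0005 m / 0.3 = 0.0017.

Request:
shift_gripper(steps=[{"tz": 0.0033},{"tz": 0.0017},{},{}])

```text
time_s: 3.35
ee_pos: [0.4569, -0.2096, 0.063]
eef_rot: [3.141, -0.001, -0.27]
force: [-4.4, 2.1, 17.2]
grip_width: 0.0003
grip_force: 8.5
```

```bash
python3 - <<'E'
from h import *
import cv2
cv2.imwrite("pics/s2.png",cv2.resize(optics.camera("scene")["pixels"][150:250,220:360],None,fx=5,fy=5,interpolation=cv2.INTER_CUBIC))
E
```

```text
(no output)
```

View pics/s2.png

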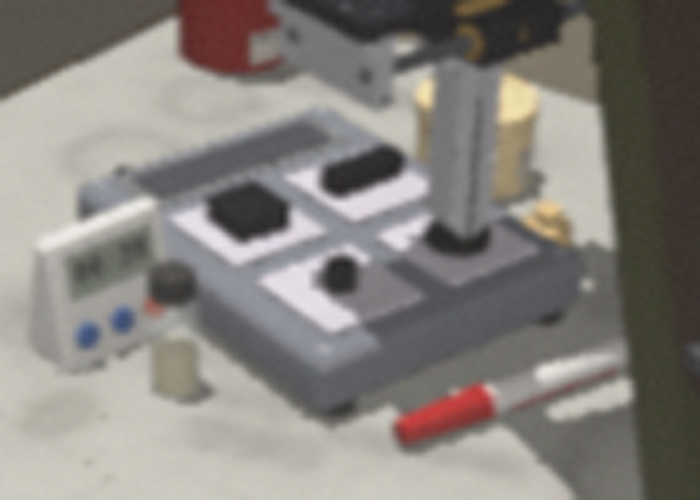

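The fingertips sit on the centre of the round key and the force jumped to 17 N, so the key is at its hard stop with the others up. Next I lift and move 70 mm each way to the square key.

Scaled: -0.03 m / 0.3 = -0.1, -0.02 m / 0.3 = -0.0667.

Request:
shift_gripper(steps=[{"tz": -0.0167},{"tz": -0.05},{"tz": -0.0667},{"tx": 0.0667,"ty": -0.0667},{"tx": 0.1,"ty": -0.1},{"tx": 0.0667,"ty": -0.0667},{},{},{}])

```text
time_s: 4.3
ee_pos: [0.5419, -0.161, 0.1017]
eef_rot: [3.142, 0.001, -0.271]
force: [-0.1, 0.1, -0.6]
grip_width: 0.0002
grip_force: 0.0
```

```bash
python3 - <<'E'
from h import *
to([.5422,-.1602,.07],-.27)
E
```

```text
t 4.3 tool shift [ 0.0001 -0.0008  0.0317]
rotvec [ 0.      0.0008 -0.0007]
```

Scaled: 0.015 m / 0.3 = 0.05, 0.011 m / 0.3 = 0.0367.

Request:
shift_gripper(steps=[{"tz": 0.05},{"tz": 0.0367},{"tz": 0.0133},{"tz": 0.0133},{"tz": 0.01},{"tz": 0.0067},{},{},{}])

```text
time_s: 5.2
ee_pos: [0.5428, -0.1607, 0.0633]
eef_rot: [3.141, -0.0, -0.27]
force: [-4.3, -0.7, 4.4]
grip_width: 0.0006
grip_force: 2.8
```

Scaled: 0.001 m / 0.3 = 0.0033.

Request:
shift_gripper(steps=[{"tz": 0.0033},{},{}])

```text
time_s: 5.5
ee_pos: [0.5428, -0.1607, 0.0631]
eef_rot: [3.141, -0.001, -0.27]
force: [-7.3, 0.8, 14.5]
grip_width: -0.0001
grip_force: 7.5
```

```bash
python3 - <<'E'
from h import *
import cv2
cv2.imwrite("pics/s3.png",cv2.resize(optics.camera("scene")["pixels"][150:250,220:360],None,fx=5,fy=5,interpolation=cv2.INTER_CUBIC))
E
```

```text
(no output)
```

View pics/s3.png

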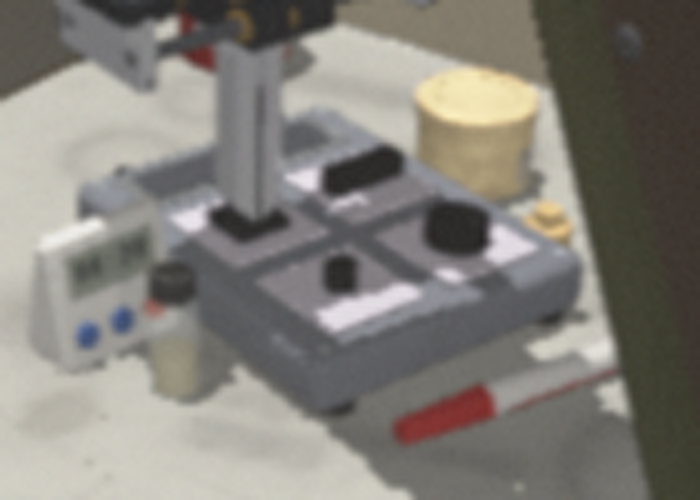

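The square key is fully down and the round key is back up. The bar is next, 70 mm along tool +y.

Scaled: 0.03 m / 0.3 = 0.1, -0.02 m / 0.3 = -0.0667.

Request:
shift_gripper(steps=[{"tz": -0.0167},{"tz": -0.05},{"tz": -0.0667},{"ty": 0.0667},{"ty": 0.1},{"ty": 0.0667},{},{},{}])

```text
time_s: 6.45
ee_pos: [0.5244, -0.2273, 0.1022]
eef_rot: [-3.141, -0.0, -0.27]
force: [1.1, 0.2, 0.4]
grip_width: 0.0002
grip_force: 0.0
```

```bash
python3 - <<'E'
from h import *
to([.5237,-.2275,.07],-.27)
E
```

```text
t 6.45 tool shift [-0.0006  0.0004  0.0322]
rotvec [-0.0001 -0.0003  0.0005]
```

Scaled: 0.015 m / 0.3 = 0.05, 0.011 m / 0.3 = 0.0367.

Request:
shift_gripper(steps=[{"tx": -0.0033,"tz": 0.05},{"tz": 0.0367},{"tz": 0.0133},{"tz": 0.0133},{"tz": 0.01},{"tz": 0.01},{},{},{}])

```text
time_s: 7.35
ee_pos: [0.5233, -0.2277, 0.0631]
eef_rot: [-3.141, -0.001, -0.27]
force: [-4.5, 5.6, 12.5]
grip_width: 0.0003
grip_force: 6.3
```

```bash
python3 - <<'E'
from h import *
import cv2
cv2.imwrite("pics/s4.png",cv2.resize(optics.camera("scene")["pixels"][150:250,220:360],None,fx=5,fy=5,interpolation=cv2.INTER_CUBIC))
E
```

```text
(no output)
```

View pics/s4.png

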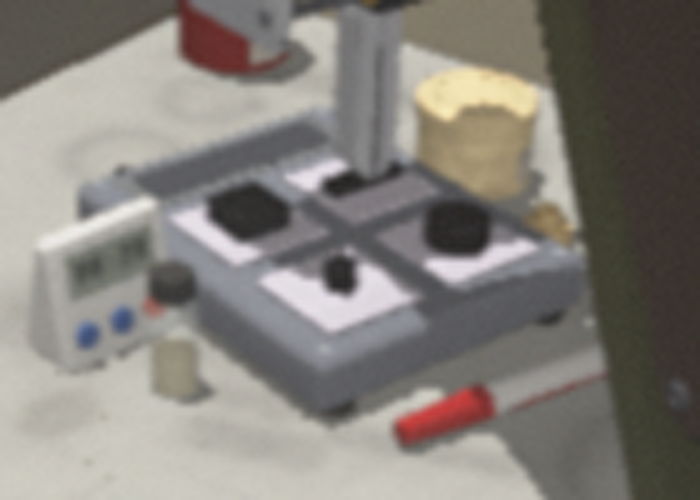

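The bar key is down at its stop and the other keys are up. I'll lift clear and hand in.

Scaled: -0.03 m / 0.3 = -0.1, -0.02 m / 0.3 = -0.0667.

Request:
shift_gripper(steps=[{"tz": -0.0167},{"tz": -0.05},{"tz": -0.1},{"tz": -0.1},{"tz": -0.0667},{},{},{},{}])

```text
time_s: 8.3
ee_pos: [0.5227, -0.2277, 0.1608]
eef_rot: [-3.141, 0.002, -0.27]
force: [-0.2, 0.0, -1.0]
grip_width: 0.0006
grip_force: 0.0
```

```bash
python3 -c "
from station import ctrl, optics
print(ctrl.hand_in())"
```

```text
the job is handed in; nothing more can be done
None
```

I pressed the large round, square and bar keys to their stops in that order, one at a time, never touched the small key, and handed the job in at about 8 s with the arm clear; no verdict was returned.

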